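Test a donated desk lamp at the thrift-shop bench

TASK

Test the donated desk lamp: with the test supply still off, aim the lamp's head by its black ball so that it points straight at the white dome in the middle of the light sensor. Then switch the supply on: push its red handle in, turn it clockwise out of the off notch, and keep turning until it springs back out in the on notch. Leave the handle out and latched, the lamp still aimed, and the other goods where they stand.

Things in the scene. Friction and masses are not known exactly. Their poses are not given: they have to be found in the camera images.
- handle_grip (a point): Middle of the red handle bar (76 long, 16 thick, 32 mm high) on a grey panel sloping 35 degrees from level, facing the robot: 10 mm below the bar's top, 22 above its underside, 40 above the panel when the handle is out. z: out of the panel, the turning axis; y: along the bar to its white pointer end; x: across it; they turn with it. A hub, 20 mm radius, 8 high, lies under the bar.
- isolator_turn (a joint): Turn of the red handle in rad, growing clockwise as seen looking at the panel. 0 = off notch (pointer at the red mark, bar level across the panel). The on notch is 1.15 to 1.6 rad further (green marks), differently worn each time: find it by feel. A notch has 0.1 rad of play each way. Held in, it can be turned past the on notch, to 2.0 rad. It turns with about 0.1 N m.
- isolator_push (a joint): How far the red handle is pushed into the panel, in m: 0 = fully out (latched, if in a notch), 0.009 = bottomed. It leaves a notch only when pushed in by at least 5.5 mm, against a spring of 6 N rising to 11 N; between notches it stays in by itself, and at a notch it springs out unless held in (a tight grip holds it in).
- lamp_pivot (a point): Centre of the desk lamp's head joint, 168 mm above the table, where its swivel and tilt axes cross. The axes turn with the blue lamp head: the head points along its own -x, from the pivot through the middle of its round white mouth 105 mm away; y is the tilt axis; z is up from the head. The head is a cone up to 33 mm in radius.
- lamp_ball (a point): Centre of the black aiming ball, 18 mm in diameter, on a thin steel stem above the lamp head: 60 mm towards the mouth from lamp_pivot and 64 mm above the head's centre line, moving with the head. The joints are stiff (about 2 to 4 N at the ball) and stay where they are left.
- lamp_swivel (a joint): Swivel of the lamp head about the vertical post, rad, counter-clockwise from above; range -1.5 to 1.5.
- lamp_tilt (a joint): Tilt of the lamp head, rad: 0 = pointing level, growing as the mouth goes down; range -0.35 to 1.2.
- sensor_dome (a point): Middle of the small white dome on the light sensor, a black disc 72 mm across with a yellow ring, fixed on the table; 18 mm above the table.
- candlestick: Gold candlestick, 75 mm tall, foot 52 mm across; leave alone. Origin under its centre, as for all the goods.
- spice_jar: Amber jar, 40 mm across, 65 mm tall; leave alone.
- blue_vase: Blue vase, 84 mm across, 150 mm tall; leave alone.
- green_vase: Green vase, 80 mm across, 140 mm tall; leave alone.
- lime_box: Lime-green box, 80 mm cube; leave alone.
- mug: White mug, 76 mm across, 85 mm tall; leave alone.
- trinket_bowl: Terracotta bowl, 100 mm across, 40 mm tall; leave alone.
Things that resemble listed ones, but are neither listed nor needed, are in the scene too. Leave any brown look-alike of the part that bears lamp_pivot alone.

How it is judged (in metres and radians):
On the way, in this order (a step that is already met when the one before it is completed fails the run):
1. lamp head aimed at the sensor while the supply is still off (y of sensor_dome in the frame of lamp_pivot between -0.025 and 0.025 m and z of sensor_dome in the frame of lamp_pivot between -0.025 and 0.025 m and x of sensor_dome in the frame of lamp_pivot below -0.1 m and value of joint isolator_turn below 0.15 rad and value of joint isolator_push below 0.002 m), for 0.2 s.
2. handle turned to the on notch and sprung out, lamp still aimed (y of sensor_dome in the frame of lamp_pivot between -0.025 and 0.025 m and z of sensor_dome in the frame of lamp_pivot between -0.025 and 0.025 m and x of sensor_dome in the frame of lamp_pivot below -0.1 m and value of joint isolator_turn above 1 rad and value of joint isolator_push below 0.002 m), for 0.2 s.
At the end, for the whole second after the job is handed in: The line of the lamp head passes within 25 mm (sideways and up-down, measured square to it) of the sensor's white dome, the handle is turned more than 1.0 rad from off and is sprung out (pushed in less than 2 mm) in the on notch, and all is at rest (all of step 2 and velocity of joint isolator_turn between -0.05 and 0.05 rad/s and velocity of joint lamp_swivel between -0.05 and 0.05 rad/s and velocity of joint lamp_tilt between -0.05 and 0.05 rad/s); the robot touches nothing.
It fails at once if supply turned away from off while the lamp is not aimed at the sensor (more than 40 mm off) (value of joint isolator_turn above 0.4 rad and not (y of sensor_dome in the frame of lamp_pivot between -0.04 and 0.04 m and z of sensor_dome in the frame of lamp_pivot between -0.04 and 0.04 m and x of sensor_dome in the frame of lamp_pivot below -0.1 m)).
It fails at once if one of the other goods moved more than 30 mm or tipped (distance of any of candlestick, spice_jar, blue_vase, green_vase, lime_box, mug, trinket_bowl from where it was at the start of the episode above 0.03 m or angle between any of candlestick, spice_jar, blue_vase, green_vase, lime_box, mug, trinket_bowl's own z axis and vertical above 0.4 rad).
It also fails if it takes over 58 s, if anything falls off the work surface, if the arm or the gripper's body presses on something with over 40 N, if the wrist force passes 120 N, or if a joint passes its speed limit or range.

ROBOT

A 6-joint arm with a two-finger parallel gripper is mounted at the origin on the work surface. World frame = base frame: x ahead of the robot, y to its left, z up, the work surface at z = 0. Lengths are in mm, angles in rad, forces in N, time in s.
With the tool pointing down it reaches from about 300 to 775 mm from the base axis. Payload 14.6 kg.
Tool frame: the origin (TCP) lies midway between the tips of the shut fingers; the grasp point (between the pads) lies manip.tcp_to_grasp behind it (manip.tcp_to_grasp is the distance from the TCP to the grasp point, in mm); x points along the fingers, z is the direction in which the jaws open and shut, and the axes are right-handed (so a half turn about x gives the same grasp; the last joint's range is limited). The gripper opens to 94 mm and grips with 3 to 60 N. Pads are 16 mm wide; open, the fingers measure 119 mm over their backs; the gripper's body (75 mm by 177 mm) begins 78 mm behind the grasp point.
Start: joints at [1.072, 0.3, 1.521, -0, 1.321, -0.067], TCP at [230.175, 499.509, 205.446] pointing down, gripper open.
Joint ranges: [-3.03, 3.03], [-0.79, 2.21], [0.23, 2.52], [-1.04, 4.18], [0, 3.07], [-2.55, 2.55]. Speed limits (rad/s): [2.22, 2.22, 2.57, 3.14, 3.14, 3.14].

INTERFACE

Orientations are given as [roll, pitch, yaw] about the fixed x, y, z axes, in that order (R = Rz(yaw) Ry(pitch) Rx(roll)).
In Python, from cell import manip gives the robot as it stands.
- The arm moves only by the shell command python3 -m jog 'ROWS' [FORCE]. ROWS is JSON, a list of rows, each an object of numbers: "grip": the opening, from 0 (shut) to 1 (fully open); "tx", "ty", "tz": the shift along the tool's x, y, z in units of 40 mm (1.0 is 40 mm); "turn": the turn about the tool's x in units of 6 degrees (1.0 is 6 degrees). In form: [{"grip": .., "tx": .., "ty": .., "tz": .., "turn": ..}, ...]. A call has 1 to 12 rows; each row is the pose to reach, as a shift and turn from the pose commanded when the call began, along the tool's axes at that moment; what a row does not reach only later rows make up. A row lasts 1/12 s, in which the tool goes at most 41.7 mm and 7.16 degrees, less where a joint would pass 70% of its speed; a pose out of reach is approached as far as the arm can. A call with a gripper value outside its range is refused whole. The fingers move at their own pace and stop on an object; FORCE is the grip in N (left out, the last holds). Time passes only in rows, so rows that repeat a pose let the fingers close. It gives the time, the measured TCP pose, the force and the opening at its end, in the units of the state.
- manip.read_state(): the state, without advancing time (a new reading comes with each control period).
- manip.camera(name): name is "scene" or "top" or "wrist"; returns a dict with "image" (400x640x3 uint8, red, green, blue), "fx", "fy", "cx", "cy" (pixels), "eye" and "attitude" of the camera in the world. Camera axes: x right, y up, looking along -z (the intrinsics and any distortion apply to the point x, -y, -z); pixel columns grow to the right and rows downward; lengths in mm; the calibration is good to about 2 mm. A picture is of the moment at which its call begins. There is no depth.
- manip.sign_off(): hands the job in, once; it reports no verdict.
The state is a dict: "clock": time; "joints": joint angles; "qd": joint speeds; "effort": joint torques, N m; "eef_pos": TCP position; "eef_rot": TCP orientation; "wrist_force": force on the tool from outside, world axes, zero at the start; "moment": the same for the moment, N m; "finger_gap": finger opening in mm.
Only numpy, scipy, OpenCV 4.12 (cv2) and the standard library are available. Lean on these libraries where they do the work, as an engineer would, in place of code of your own. Each camera call takes 0.05 s, during which the arm holds its last target. There are 200 camera calls.

## Working session

There is one attempt and no reset: what is moved stays moved. The work goes in short steps, Python scripts to look and compute and a shell command to move; the robot and the scene stay as the last step left them, time stands still between calls to the robot, and variables do not carry over. Pictures are saved under pics/ and viewed, about 8 in all and at most 12, crops included, and the job is handed in when it is done.

```bash
ls; mkdir -p pics
python3 - <<'E'
from cell import manip
import cv2
for n in ("scene","top"):
    c=manip.camera(n); cv2.imwrite(f"pics/{n}0.png",c["image"][:,:,::-1]); print({k:v for k,v in c.items() if k!="image"})
print(manip.read_state(), manip.tcp_to_grasp)
E
```

```text
pics
{'fx': 430.946389472456, 'fy': 430.946389472456, 'cx': 321.3633207872442, 'cy': 203.96437992621966, 'eye': array([1063.92173234,  644.60233919, 1098.57383107]), 'attitude': array([0.76950805, 0.01268062, 2.46220259])}
{'fx': 480.5548676793718, 'fy': 480.5548676793718, 'cx': 314.6516798495918, 'cy': 199.96311898569672, 'eye': array([ 223.54766638,  -69.18327985, 1545.35913279]), 'attitude': array([ 0.20541433,  0.00324247, -1.49864582])}
{'clock': 0.1, 'joints': array([ 1.07239151e+00,  3.00391791e-01,  1.52151668e+00,  4.94588313e-05,
        1.32070578e+00, -6.66118117e-02]), 'qd': array([ 0.00022309, -0.00197922, -0.0003676 ,  0.00043157,  0.00032956,
        0.00129244]), 'effort': array([ 6.10006646e-04, -5.32640147e+01, -3.53281975e+01,  7.09775789e-02,
        2.34594400e-02, -7.25219735e-06]), 'eef_pos': array([230.05888598, 499.31344583, 204.95707977]), 'eef_rot': array([ 3.0281203 ,  1.56977361, -2.11607395]), 'wrist_force': array([ 1.15416951, -0.22540613, -1.04349744]), 'moment': array([ 0.01585458, -0.03073784, -0.01170347]), 'finger_gap': 93.88420484437034} 18.8
```

View pics/scene0.png

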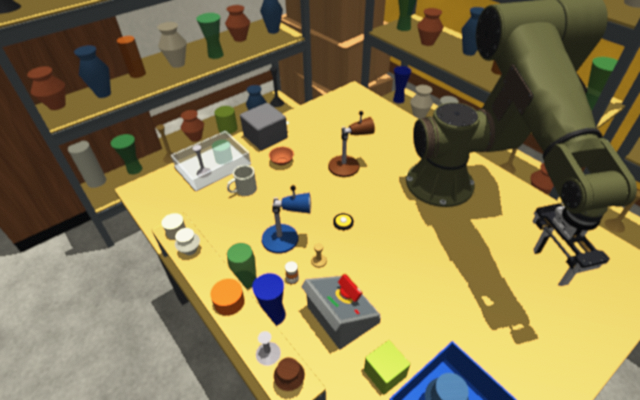

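View pics/top0.png

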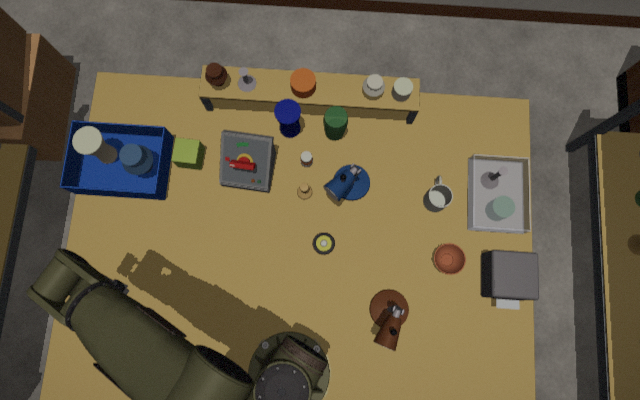

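Scene: the blue lamp is at about (280,215), the sensor at (343,221) and the red handle at (348,290). Top: lamp (350,182), sensor (324,243), handle (240,164). The candidates for the lamp are blue at top (350,182) and brown at (390,310). The blue one fits the description; the brown one is the look-alike. I'll enlarge both views to confirm.

```bash
python3 - <<'E'
import cv2,numpy as np
t=cv2.imread("pics/top0.png")[115:265,210:380]; s=cv2.imread("pics/scene0.png")[175:345,250:390]
a=cv2.resize(t,None,fx=2.4,fy=2.4,interpolation=cv2.INTER_CUBIC); b=cv2.resize(s,None,fx=2.8,fy=2.8,interpolation=cv2.INTER_CUBIC)
o=np.zeros((480,800,3),np.uint8); o[:a.shape[0],:a.shape[1]]=a; o[:b.shape[0],408:408+b.shape[1]]=b[:480,:392]; cv2.imwrite("pics/crop1.png",o)
E
cat > h.py <<'E'
import numpy as np, cv2
from scipy.spatial.transform import Rotation as R
from cell import manip
def ray(c,u,v):
    d=np.array([(u-c["cx"])/c["fx"],-(v-c["cy"])/c["fy"],-1.])
    d=R.from_euler("xyz",c["attitude"]).apply(d); return np.array(c["eye"]),d/np.linalg.norm(d)
def plane(c,u,v,z):
    e,d=ray(c,u,v); return e+d*(z-e[2])/d[2]
def tri(*cuv):
    A=np.zeros((3,3));b=np.zeros(3)
    for c,u,v in cuv:
        e,d=ray(c,u,v);P=np.eye(3)-np.outer(d,d);A+=P;b+=P@e
    p=np.linalg.solve(A,b)
    return p,[np.linalg.norm(np.cross(p-ray(*x)[0],ray(*x)[1])) for x in cuv]
def proj(c,p):
    q=R.from_euler("xyz",c["attitude"]).inv().apply(np.array(p)-c["eye"])
    return np.array([c["cx"]+c["fx"]*q[0]/-q[2],c["cy"]+c["fy"]*q[1]/q[2]])
def tool():
    s=manip.read_state(); return s["eef_pos"],R.from_euler("xyz",s["eef_rot"]).as_matrix(),s
E
```

```text
(no output)
```

View pics/crop1.png

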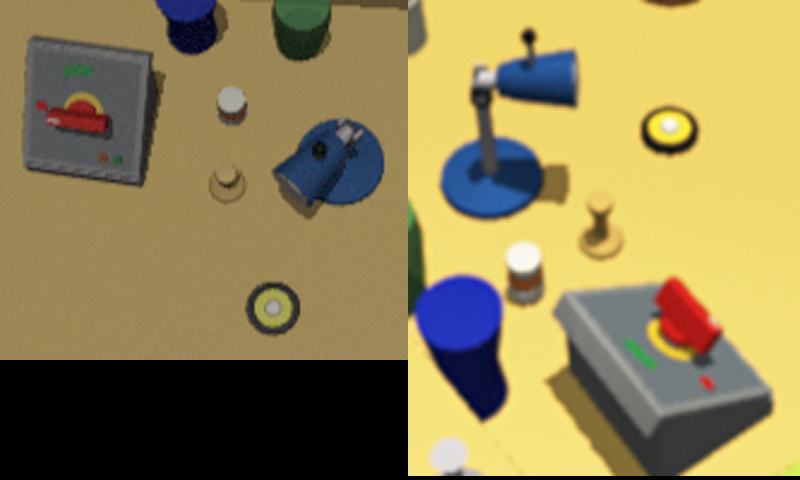

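The crop confirms the blue lamp: ball at top (343.3,177.1) and scene (293.2,187.9). The dome is at top (323.8,242.9) and scene (343.6,219.6). The handle's pointer is at the red mark.

Run:
```python
from h import *
T=manip.camera("top");S=manip.camera("scene")
np.set_printoptions(precision=1,suppress=True)
print("ball",tri((T,343.3,177.1),(S,293.2,187.9)))
print("dome",tri((T,323.8,242.9),(S,343.6,219.6)),plane(T,323.8,242.9,18),plane(S,343.6,219.6,18))
print("pivot",plane(T,355,169.2,168),plane(S,277.1,202.9,168))
print("base",plane(T,352,182,8))
for n,c in(("T",T),("S",S)):
    h=cv2.cvtColor(c["image"],cv2.COLOR_RGB2HSV)
    m=(((h[...,0]<6)|(h[...,0]>172))&(h[...,1]>170)&(h[...,2]>90)).astype(np.uint8)
    x0,x1,y0,y1=(215,275,125,190) if n=="T" else (300,385,260,345)
    mm=np.zeros_like(m);mm[y0:y1,x0:x1]=m[y0:y1,x0:x1]
    k,l,st,ce=cv2.connectedComponentsWithStats(mm)
    for i in range(1,k):
        if st[i,4]>3:
            p=np.argwhere(l==i)[:,::-1].astype(np.float32);print(n,st[i],ce[i],cv2.minAreaRect(p))
print(tool()[1])
```

```text
ball (array([ 567.1, -120.3,  230.8]), [np.float64(1.087146905134508), np.float64(1.0871469051344316)])
dome (array([402.7, -79.1,  11.9]), [np.float64(1.9108427838543798), np.float64(1.9108427838543782)]) [403.3 -80.5  18. ] [405.2 -73.5  18. ]
pivot [ 611.  -156.7  168. ] [ 606.8 -152.9  168. ]
base [ 611.7 -159.4    8. ]
T [230 157  25  13 193] [243.  163.5] ((241.99998474121094, 162.5), (23.90021324157715, 11.455129623413086), 8.130102157592773)
T [225 158   4   3   8] [226.9 158.8] ((226.80001831054688, 158.59999084472656), (3.1622774600982666, 1.8973664045333862), 18.434947967529297)
S [339 275  22  26 330] [348.4 288.3] ((347.7500305175781, 289.2500305175781), (26.870054244995117, 16.263456344604492), 45.0)
S [355 310   4   3   8] [356.2 311.1] ((356.2500305175781, 311.2500305175781), (3.535533905029297, 1.4142134189605713), 45.0)
[[-0.  -0.9  0.4]
 [-0.   0.4  0.9]
 [-1.   0.  -0. ]]
```

```bash
cat >> h.py <<'E'
def to(g,yaw=None):
    "grasp point target -> tool units; "
    p,M,s=tool(); q=p-M[:,0]*manip.tcp_to_grasp
    print("grasp now",q.round(1),"shift units",(M.T@(np.array(g)-q)/40).round(3),"z bearing deg",np.degrees(np.arctan2(M[1,2],M[0,2])).round(1),"gap",round(s["finger_gap"],1),"F",s["wrist_force"].round(1),"t",s["clock"].round(2),"j6",s["joints"][5].round(2))
E
python3 - <<'E'
from h import *
to([567,-120,320]); to([567,-120,231])
np.set_printoptions(precision=1,suppress=True)
T=manip.camera("top");S=manip.camera("scene")
print("handle",tri((T,242,162.5),(S,348,289)))
E
```

```text
Traceback (most recent call last):
  File "h.py", line 23, in to
    print("grasp now",q.round(1),"shift units",(M.T@(np.array(g)-q)/40).round(3),"z bearing deg",np.degrees(np.arctan2(M[1,2],M[0,2])).round(1),"gap",round(s["finger_gap"],1),"F",s["wrist_force"].round(1),"t",s["clock"].round(2),"j6",s["joints"][5].round(2))
                                                                                                                                                                                                                 ^^^^^^^^^^^^^^^^
AttributeError: 'float' object has no attribute 'round'
```

```bash
sed -i 's/s\["clock"\].round(2)/round(s["clock"],2)/' h.py
python3 - <<'E'
from h import *
to([567,-120,320]); to([567,-120,231])
np.set_printoptions(precision=1,suppress=True)
T=manip.camera("top");S=manip.camera("scene")
print("handle",tri((T,242,162.5),(S,348,289)))
E
```

```text
grasp now [230.1 499.4 223.9] shift units [ -2.396 -14.13  -10.54 ] z bearing deg 65.3 gap 94.3 F [ 0.5 -0.8  0.5] t 0.2 j6 -0.07
grasp now [230.1 499.4 223.9] shift units [ -0.171 -14.13  -10.538] z bearing deg 65.3 gap 94.3 F [ 0.5 -0.8  0.5] t 0.2 j6 -0.07
handle (array([620.9, 188.6, 120.2]), [np.float64(0.07667249224783326), np.float64(0.07667249224781263)])
```

```bash
python3 -m jog '[{"tx":-2.4,"grip":1},{"tx":-2.4,"grip":1},{"tx":-2.4,"ty":-14.1,"tz":-10.5,"grip":0.6},{"tx":-2.4,"ty":-14.1,"tz":-10.5,"grip":0.6},{"tx":-2.4,"ty":-14.1,"tz":-10.5,"grip":0.6},{"tx":-2.4,"ty":-14.1,"tz":-10.5,"grip":0.6},{"tx":-2.4,"ty":-14.1,"tz":-10.5,"grip":0.6},{"tx":-2.4,"ty":-14.1,"tz":-10.5,"grip":0.6},{"tx":-2.4,"ty":-14.1,"tz":-10.5,"grip":0.6},{"tx":-2.4,"ty":-14.1,"tz":-10.5,"grip":0.6},{"tx":-2.4,"ty":-14.1,"tz":-10.5,"grip":0.6},{"tx":-2.4,"ty":-14.1,"tz":-10.5,"grip":0.6}]'
python3 - <<'E'
from h import *
to([567,-120,320])
E
```

```text
grasp now [230.2 499.5 224.1] shift units [ -2.395 -14.129 -10.541] z bearing deg 65.3 gap 93.6 F [ 0.9 -0.1  0.3] t 0.3 j6 -0.07$[0]: bad value
```

```bash
python3 -m jog '[{"grip":1,"tx":-2.4,"ty":0,"tz":0,"turn":0},{"grip":1,"tx":-2.4,"ty":0,"tz":0,"turn":0},{"grip":0.6,"tx":-2.4,"ty":-14.1,"tz":-10.5,"turn":0},{"grip":0.6,"tx":-2.4,"ty":-14.1,"tz":-10.5,"turn":0},{"grip":0.6,"tx":-2.4,"ty":-14.1,"tz":-10.5,"turn":0},{"grip":0.6,"tx":-2.4,"ty":-14.1,"tz":-10.5,"turn":0},{"grip":0.6,"tx":-2.4,"ty":-14.1,"tz":-10.5,"turn":0},{"grip":0.6,"tx":-2.4,"ty":-14.1,"tz":-10.5,"turn":0},{"grip":0.6,"tx":-2.4,"ty":-14.1,"tz":-10.5,"turn":0},{"grip":0.6,"tx":-2.4,"ty":-14.1,"tz":-10.5,"turn":0},{"grip":0.6,"tx":-2.4,"ty":-14.1,"tz":-10.5,"turn":0},{"grip":0.6,"tx":-2.4,"ty":-14.1,"tz":-10.5,"turn":0}]'
python3 - <<'E'
from h import *
to([567,-120,320])
E
```

```text
clock: 1.3
eef_pos: [430.0, 131.7, 296.6]
eef_rot: [-0.91, 1.57, 0.229]
wrist_force: [0.7, 0.6, 1.7]
finger_gap: 55.9
grasp now [429.9 131.7 315.4] shift units [-0.114 -5.745 -4.28 ] z bearing deg 65.3 gap 55.9 F [0.7 0.6 1.7] t 1.3 j6 -0.92
```

```bash
python3 -m jog '[{"grip":0.5,"tx":-0.1,"ty":-5.75,"tz":-4.3,"turn":0},{"grip":0.5,"tx":-0.1,"ty":-5.75,"tz":-4.3,"turn":0},{"grip":0.5,"tx":-0.1,"ty":-5.75,"tz":-4.3,"turn":0},{"grip":0.5,"tx":-0.1,"ty":-5.75,"tz":-4.3,"turn":0},{"grip":0.5,"tx":-0.1,"ty":-5.75,"tz":-4.3,"turn":0},{"grip":0.5,"tx":-0.1,"ty":-5.75,"tz":-4.3,"turn":0},{"grip":0.5,"tx":-0.1,"ty":-5.75,"tz":-4.3,"turn":0},{"grip":0.5,"tx":-0.1,"ty":-5.75,"tz":-4.3,"turn":0},{"grip":0.5,"tx":-0.1,"ty":-5.75,"tz":-4.3,"turn":0},{"grip":0.5,"tx":-0.1,"ty":-5.75,"tz":-4.3,"turn":0}]'
python3 - <<'E'
from h import *
to([567,-120,320])
W=manip.camera("wrist");cv2.imwrite("pics/w1.png",W["image"][:,:,::-1])
np.set_printoptions(precision=1,suppress=True)
print("predicted ball px",proj(W,[567.1,-120.3,230.8]),W["eye"])
E
```

```text
clock: 2.13
eef_pos: [566.2, -118.4, 300.1]
eef_rot: [1.495, 1.57, 2.634]
wrist_force: [0.4, 0.9, 0.6]
finger_gap: 47.0
grasp now [ 566.2 -118.4  318.9] shift units [-0.028 -0.034 -0.027] z bearing deg 65.3 gap 47.0 F [0.4 0.9 0.6] t 2.13 j6 -1.41
predicted ball px [323.4 211.7] [489.4 -84.3 479.1]
```

View pics/w1.png

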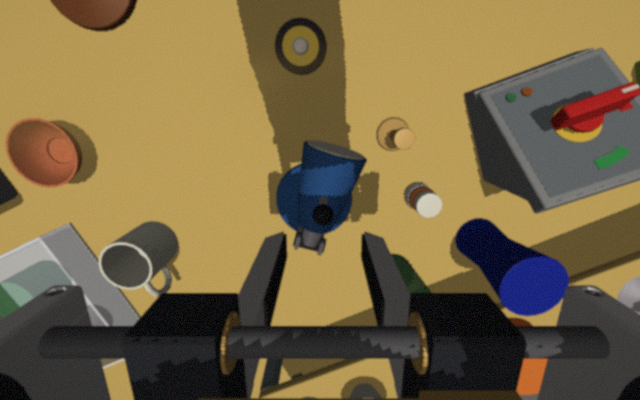

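Wrist view: ball at (322,214), predicted (323,212), so the estimate agrees to about 1 mm. The dome is at (301,46), the pivot near (311,241), and the handle bar runs from (558,122) to its pointer end at (635,88).

Run:
```python
from h import *
np.set_printoptions(precision=2,suppress=True)
T=manip.camera("top");S=manip.camera("scene");W=manip.camera("wrist")
ball,r=tri((T,343.3,177.1),(S,293.2,187.9),(W,322,214));print(ball,r)
dome,r=tri((T,323.8,242.9),(S,343.6,219.6),(W,301,45.5));print(dome,r,plane(W,301,45.5,18));dome[2]=18
piv=np.mean([plane(T,355,169.2,168),plane(S,277.1,202.9,168),plane(W,311,241,168)],0);print(piv,plane(W,311,241,168))
a=np.array([[0,0]])
# pivot by known geometry: ball horizontally ~60mm from the swivel axis, mouth side
d=dome-piv;h=np.hypot(d[0],d[1]);t=np.arctan2(-d[2],h);u=d[:2]/h
b=np.r_[piv[:2]+u*(60*np.cos(t)+64*np.sin(t)),168+64*np.cos(t)-60*np.sin(t)]
print("tilt",t,"ball target",b); to(ball);
p,M,s=tool();print("ball move units",M.T@(b-ball)/40)
```

```text
[ 567.59 -120.66  231.24] [np.float64(0.4445684262545622), np.float64(1.7619262977068573), np.float64(1.3390009058550205)]
[403.13 -78.94  11.98] [np.float64(1.773473012167964), np.float64(2.1254065443394072), np.float64(0.7868868358141557)] [405.01 -78.85  18.  ]
[ 610.05 -155.    168.  ] [ 612.38 -155.38  168.  ]
tilt 0.5974513328951233 ball target [ 529.7  -125.46  187.16]
grasp now [ 566.2 -117.8  319.6] shift units [ 2.21 -0.06 -0.05] z bearing deg 65.3 gap 46.8 F [ 0.2  0.3 -0.1] t 2.33 j6 -1.41
ball move units [ 1.1   0.81 -0.5 ]
```

```bash
python3 -m jog '[{"grip":0.5,"tx":1,"ty":-0.06,"tz":-0.05,"turn":0},{"grip":0.5,"tx":1.6,"ty":-0.06,"tz":-0.05,"turn":0},{"grip":0.5,"tx":2.2,"ty":-0.06,"tz":-0.05,"turn":0},{"grip":0.5,"tx":2.2,"ty":-0.06,"tz":-0.05,"turn":0},{"grip":0,"tx":2.2,"ty":-0.06,"tz":-0.05,"turn":0},{"grip":0,"tx":2.2,"ty":-0.06,"tz":-0.05,"turn":0},{"grip":0,"tx":2.2,"ty":-0.06,"tz":-0.05,"turn":0},{"grip":0,"tx":2.2,"ty":-0.06,"tz":-0.05,"turn":0},{"grip":0,"tx":2.2,"ty":-0.06,"tz":-0.05,"turn":0},{"grip":0,"tx":2.2,"ty":-0.06,"tz":-0.05,"turn":0}]' 20
python3 - <<'E'
from h import *
np.set_printoptions(precision=2,suppress=True)
to([567.6,-120.7,231.2])
p,M,s=tool();q=p-M[:,0]*18.8
piv=np.array([610.5,-155,168]);d=q-piv
az0=np.arctan2(d[1],d[0]);r=np.hypot(d[0],d[1]);print("r",r,np.linalg.norm(d),d[2])
t0=np.arctan2(64,60)-np.arctan2(d[2],r)
dd=np.array([403.8,-79,18])-piv; az1=np.arctan2(dd[1],dd[0]);t1=np.arctan2(-dd[2],np.hypot(*dd[:2]))
print(az0,az1,t0,t1)
for k in np.linspace(0,1,6):
    az=az0+k*(az1-az0);t=t0+k*(t1-t0);f=60*np.cos(t)+64*np.sin(t)
    b=piv+[f*np.cos(az),f*np.sin(az),64*np.cos(t)-60*np.sin(t)]
    print(b,M.T@(b-q)/40)
E
```

```text
clock: 3.17
eef_pos: [568.0, -121.3, 213.2]
eef_rot: [-0.994, 1.569, 0.145]
wrist_force: [-1.1, 4.3, 4.7]
finger_gap: 17.1
grasp now [ 568.  -121.3  232. ] shift units [0.02 0.02 0.01] z bearing deg 65.3 gap 17.1 F [-1.1  4.3  4.7] t 3.17 j6 -1.41
r 54.212888603134246 83.90574709828621 64.04012106036123
2.4714299209479753 2.7892525919555977 -0.05066604198665137 0.5979343803356282
[ 566.08 -119.79  234.96] [-0.07  0.06  0.01]
[ 557.21 -118.02  227.06] [ 0.12  0.28 -0.04]
[ 548.89 -117.81  218.17] [ 0.35  0.47 -0.12]
[ 541.43 -119.09  208.44] [ 0.59  0.63 -0.23]
[ 535.1  -121.7   198.03] [ 0.85  0.74 -0.35]
[ 530.14 -125.45  187.12] [ 1.12  0.82 -0.49]
```

```bash
python3 -m jog '[{"grip":0,"tx":0.06,"ty":0.1,"tz":-0.02,"turn":0},{"grip":0,"tx":0.16,"ty":0.21,"tz":-0.05,"turn":0},{"grip":0,"tx":0.26,"ty":0.31,"tz":-0.09,"turn":0},{"grip":0,"tx":0.36,"ty":0.41,"tz":-0.13,"turn":0},{"grip":0,"tx":0.48,"ty":0.48,"tz":-0.18,"turn":0},{"grip":0,"tx":0.6,"ty":0.56,"tz":-0.24,"turn":0},{"grip":0,"tx":0.73,"ty":0.62,"tz":-0.3,"turn":0},{"grip":0,"tx":0.86,"ty":0.67,"tz":-0.37,"turn":0},{"grip":0,"tx":1.0,"ty":0.71,"tz":-0.44,"turn":0},{"grip":0,"tx":1.11,"ty":0.74,"tz":-0.5,"turn":0},{"grip":0,"tx":1.11,"ty":0.74,"tz":-0.5,"turn":0}]'
python3 - <<'E'
from h import *
to([532.7,-127.3,187.6])
T=manip.camera("top");S=manip.camera("scene");W=manip.camera("wrist")
t=cv2.resize(T["image"][150:260,290:390],None,fx=4,fy=4,interpolation=2);s=cv2.resize(S["image"][180:260,255:355],None,fx=4,fy=4,interpolation=2)
o=np.zeros((440,800,3),np.uint8);o[:440,:400]=t;o[:320,400:]=s;cv2.imwrite("pics/c2.png",o[:,:,::-1]);cv2.imwrite("pics/w2.png",W["image"][:,:,::-1])
E
```

```text
clock: 4.08
eef_pos: [531.9, -127.7, 166.7]
eef_rot: [1.868, 1.569, 3.007]
wrist_force: [1.4, -1.2, -2.3]
finger_gap: 16.7
grasp now [ 531.9 -127.7  185.5] shift units [-0.053 -0.014  0.019] z bearing deg 65.2 gap 16.7 F [ 1.4 -1.2 -2.3] t 4.08 j6 -1.44
```

View pics/c2.png

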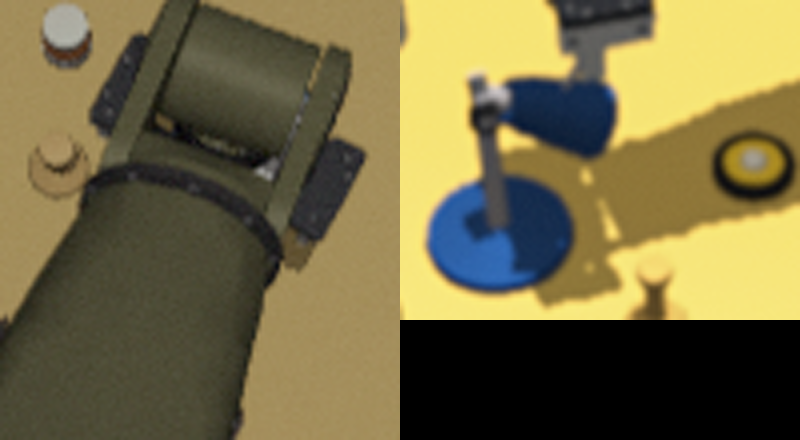

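The lamp is tilted towards the sensor, and the forces are low. I'll release it, rise and move towards the handle, which also clears the views.

```bash
python3 -m jog '[{"grip":0.5,"tx":0,"ty":0,"tz":0,"turn":0},{"grip":0.5,"tx":0,"ty":0,"tz":0,"turn":0},{"grip":0.5,"tx":0,"ty":0,"tz":0,"turn":0},{"grip":0.5,"tx":-1,"ty":0,"tz":0,"turn":0},{"grip":0.5,"tx":-2,"ty":0,"tz":0,"turn":0},{"grip":0.6,"tx":-3,"ty":0,"tz":1,"turn":0},{"grip":0.6,"tx":-3,"ty":0,"tz":2,"turn":0},{"grip":0.6,"tx":-3,"ty":0,"tz":3,"turn":0},{"grip":0.6,"tx":-3,"ty":0,"tz":4,"turn":0},{"grip":0.6,"tx":-3,"ty":0,"tz":5,"turn":0},{"grip":0.6,"tx":-3,"ty":0,"tz":5,"turn":0}]'
python3 - <<'E'
from h import *
to([620,188,220])
T=manip.camera("top");S=manip.camera("scene");W=manip.camera("wrist")
for n,c in (("t3",T),("s3",S),("w3",W)): cv2.imwrite(f"pics/{n}.png",c["image"][:,:,::-1])
p=proj(W,[575,-140,170]);print(p)
o=np.zeros((560,800,3),np.uint8)
t=cv2.resize(T["image"][155:255,300:400],None,fx=4,fy=4,interpolation=2);s=cv2.resize(S["image"][180:260,255:355],None,fx=4,fy=4,interpolation=2)
o[:400,:400]=t;o[:320,400:]=s;o[320:570,400:]=cv2.resize(W["image"],(400,250))[:240];cv2.imwrite("pics/c3.png",o[:,:,::-1])
E
```

```text
clock: 5.15
eef_pos: [617.4, 59.7, 287.4]
eef_rot: [0.52, 1.57, 1.664]
wrist_force: [0.2, 0.2, 0.2]
finger_gap: 56.6
grasp now [617.4  59.7 306.2] shift units [2.157 1.27  2.943] z bearing deg 65.5 gap 56.6 F [0.2 0.2 0.2] t 5.15 j6 -1.11
[136.45295957 234.84729886]
```

View pics/c3.png

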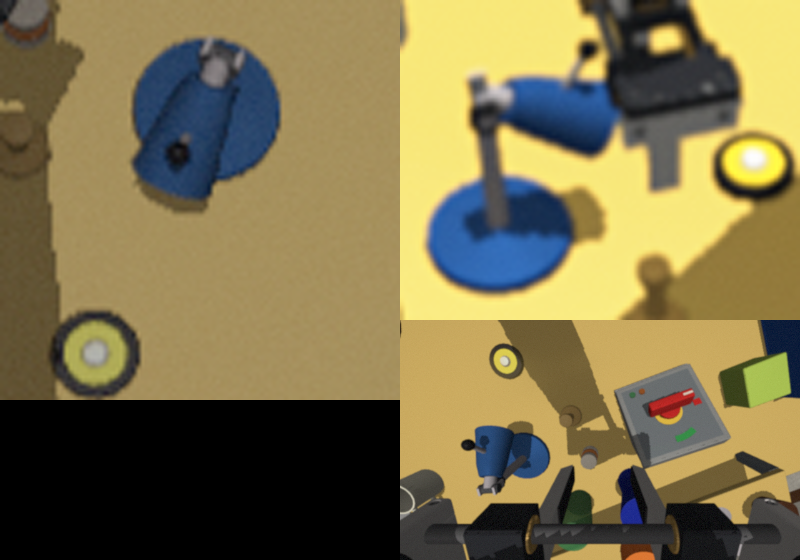

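Run:
```python
from h import *
from scipy.optimize import least_squares
np.set_printoptions(precision=3,suppress=True)
T=manip.camera("top");S=manip.camera("scene");W=manip.camera("wrist")
b,r=tri((T,344.3,193.3),(S,302,191.8),(W,107.2,200));print("ball",b,r)
h=cv2.cvtColor(T["image"],cv2.COLOR_RGB2HSV);m=cv2.inRange(h,(95,120,40),(125,255,255));m[:165]=0;m[205:]=0;m[:,:325]=0;m[:,380:]=0
b0=np.array([567.8,-121,231.6])
c=plane(T,351.7,182.3,6);print("base",c)
f=lambda x:[(np.linalg.norm(b0-[x[0],x[1],168])-87.7),(np.linalg.norm(b-[x[0],x[1],168])-87.7),(x[0]-c[0])/2,(x[1]-c[1])/2,(x[0]-610)/2,(x[1]+155)/2]
x=least_squares(f,[611,-157]).x;print("pivot",x)
for piv in (np.r_[x,168],np.array([610,-155,168.])):
  d=b-piv;az=np.arctan2(d[1],d[0]);t=np.arctan2(64,60)-np.arctan2(d[2],np.hypot(*d[:2]))
  for D in ([404,-79,18],[403,-80,18]):
    e=np.array(D)-piv;ca,sa=np.cos(az),np.sin(az);fw=e[:2]@[ca,sa];lat=e[:2]@[-sa,ca]
    print("az,t",az,t,"fwd",fw*np.cos(t)-e[2]*np.sin(t),"lat",lat,"up",e[2]*np.cos(t)+fw*np.sin(t))
```

```text
ball [ 530.877 -128.86   189.158] [np.float64(0.37499833144212186), np.float64(2.7861446034245447), np.float64(3.0797990469030845)]
base [ 611.129 -158.615    6.   ]
pivot [ 611.488 -158.165]
az,t 2.792909536719479 0.5757931377597236 fwd 267.92170112624535 lat -3.5109028810977776 up -4.9079269108818835
az,t 2.792909536719479 0.5757931377597236 fwd 268.4234167344343 lat -2.2294189601526426 up -4.582227035446465
az,t 2.8225119594200434 0.5689860874180326 fwd 265.6857287145465 lat -7.5429184119392545 up -8.136211603150642
az,t 2.8225119594200434 0.5689860874180326 fwd 266.2213825693257 lat -6.279700421973615 up -7.793640066552399
```

The lamp is aimed: estimated offsets are about 4–8 mm, inside the 25 mm limit. Next the handle. With the tool vertical, gripping the bar by its two ends keeps the fingers clear of the hub and panel while pushing in. I'll go above it and look.

```bash
python3 -m jog '[{"grip":1,"tx":0,"ty":1.2,"tz":1,"turn":-1},{"grip":1,"tx":0.5,"ty":1.27,"tz":2,"turn":-2},{"grip":1,"tx":1,"ty":1.27,"tz":2.94,"turn":-3.4},{"grip":1,"tx":1.6,"ty":1.27,"tz":2.94,"turn":-3.4},{"grip":1,"tx":1.6,"ty":1.27,"tz":2.94,"turn":-3.4},{"grip":1,"tx":1.6,"ty":1.27,"tz":2.94,"turn":-3.4},{"grip":1,"tx":1.6,"ty":1.27,"tz":2.94,"turn":-3.4}]'
python3 - <<'E'
from h import *
np.set_printoptions(precision=2,suppress=True)
to([620.9,188.6,120.2])
T=manip.camera("top");S=manip.camera("scene");W=manip.camera("wrist")
cv2.imwrite("pics/w4.png",W["image"][:,:,::-1])
g=np.array([620.9,188.6,120.2]);print("pred grip px W",proj(W,g))
def red(c):
    h=cv2.cvtColor(c["image"],cv2.COLOR_RGB2HSV)
    m=(((h[...,0]<6)|(h[...,0]>172))&(h[...,1]>170)&(h[...,2]>90)).astype(np.uint8)
    k,l,st,ce=cv2.connectedComponentsWithStats(m)
    for i in range(1,k):
        if st[i,4]>200:print(st[i],ce[i],cv2.minAreaRect(np.argwhere(l==i)[:,::-1].astype(np.float32)))
red(W)
a=plane(T,230,161.0,125);b=plane(T,254,164.5,125);print("bar bearing top",np.degrees(np.arctan2(*(a-b)[[1,0]])))
E
```

```text
clock: 6.03
eef_pos: [619.7, 180.8, 225.6]
eef_rot: [-1.408, 1.569, 0.084]
wrist_force: [0.4, 0.6, -0.5]
finger_gap: 93.4
grasp now [619.6 180.8 244.4] shift units [ 3.1  -0.01  0.2 ] z bearing deg 85.5 gap 93.4 F [ 0.4  0.6 -0.5] t 6.03 j6 -1.27
pred grip px W [332.93 198.18]
[ 288  180   83   18 1087] [323.87 188.32] ((329.0, 188.5), (17.0, 82.0), 90.0)
[313 205  32  12 262] [328.55 210.08] ((328.5, 210.5), (11.0, 31.0), 90.0)
bar bearing top 85.51527191604413
```

View pics/w4.png

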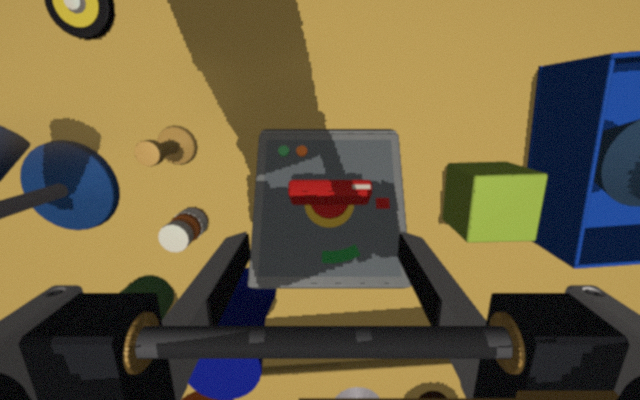

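Run:
```python
from h import *
np.set_printoptions(precision=2,suppress=True)
T=manip.camera("top");S=manip.camera("scene");W=manip.camera("wrist")
a=np.radians(-4.5);up=np.array([np.cos(a),np.sin(a),0]);n=-np.sin(np.radians(35))*up+[0,0,np.cos(np.radians(35))]
def sh(c,o): c=dict(c);c["eye"]=np.array(c["eye"])-o;return c
oT=3.4*up+[0,0,-4.9]
g,r=tri((sh(W,10*n),329.5,187),(sh(T,oT),242.0,162.5));print(g,r)
g3,r=tri((sh(W,10*n),329.5,187),(sh(T,oT),242.0,162.5),(sh(S,oT*.8),348,288.5));print(g3,r)
e=np.array([np.cos(a)*np.cos(.611),np.sin(a)*np.cos(.611),np.sin(.611)]);b=np.cross(n,e)
for k in (-38,38):print([proj(S,g3+k*b+i*n+j*e).round(0) for i in(10,-22) for j in(-8,8)])
to(g3); p,M,s=tool(); print("n units/mm",M.T@n/40,"e",M.T@e/40,"b",M.T@b/40)
```

```text
[609.9  185.98 141.86] [np.float64(2.9310227019496318), np.float64(2.9310227019496313)]
[615.51 187.44 122.53] [np.float64(3.6653738975596206), np.float64(3.2093368597086127), np.float64(0.9846360886188754)]
[array([344., 274.]), array([341., 275.]), array([339., 283.]), array([335., 284.])]
[array([362., 294.]), array([358., 295.]), array([356., 303.]), array([352., 304.])]
grasp now [619.5 181.7 243.7] shift units [3.03 0.11 0.14] z bearing deg 85.6 gap 94.0 F [-1.1 -0.3  0.6] t 6.33 j6 -1.27
n units/mm [-0.02  0.01  0.  ] e [-0.01 -0.02 -0.  ] b [ 0.   -0.    0.02]
```

Wrist view: the bar spans columns 288–371 at row 187 and is parallel to the jaws, with the white pointer end on the right (+y). Now I'll descend over its ends and close.

```bash
python3 -m jog '[{"grip":1,"tx":1,"ty":0.09,"tz":0.12,"turn":0},{"grip":1,"tx":2,"ty":0.09,"tz":0.12,"turn":0},{"grip":1,"tx":2.5,"ty":0.09,"tz":0.12,"turn":0},{"grip":1,"tx":3.02,"ty":0.09,"tz":0.12,"turn":0},{"grip":1,"tx":3.02,"ty":0.09,"tz":0.12,"turn":0},{"grip":0.7,"tx":3.02,"ty":0.09,"tz":0.12,"turn":0},{"grip":0.7,"tx":3.02,"ty":0.09,"tz":0.12,"turn":0},{"grip":0.7,"tx":3.02,"ty":0.09,"tz":0.12,"turn":0},{"grip":0.7,"tx":3.02,"ty":0.09,"tz":0.12,"turn":0}]' 10
python3 - <<'E'
from h import *
to([616,186.5,121]);print(manip.read_state()["moment"])
W=manip.camera("wrist");S=manip.camera("scene")
cv2.imwrite("pics/w5.png",W["image"][:,:,::-1]);cv2.imwrite("pics/s5.png",S["image"][:,:,::-1])
o=np.zeros((560,640,3),np.uint8);o[:260]=W["image"][120:380];o[260:560,:400]=cv2.resize(S["image"][240:315,300:400],None,fx=4,fy=4,interpolation=2);cv2.imwrite("pics/c5.png",o[:,:,::-1])
E
```

```text
clock: 7.08
eef_pos: [616.7, 187.0, 105.0]
eef_rot: [-1.612, 1.568, -0.118]
wrist_force: [-2.7, -4.8, 5.3]
finger_gap: 76.5
grasp now [616.7 187.  123.8] shift units [ 0.071  0.017 -0.014] z bearing deg 85.6 gap 76.5 F [-2.7 -4.8  5.3] t 7.08 j6 -1.26
[-0.86940065  0.26332154  0.08168651]
```

View pics/c5.png

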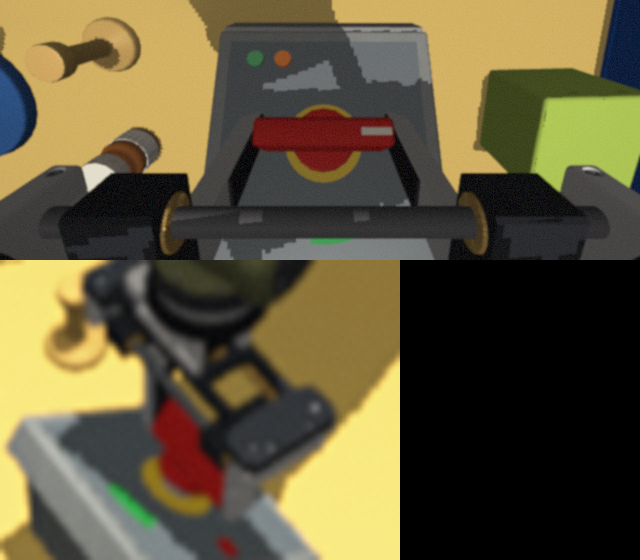

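The gap is 76.5 mm, so the bar is held by its ends. Next I'll tighten the grip and push in along the panel normal.

```bash
python3 -m jog '[{"grip":0.7,"tx":0,"ty":0,"tz":0,"turn":0},{"grip":0.7,"tx":0,"ty":0,"tz":0,"turn":0},{"grip":0.7,"tx":0.09,"ty":-0.06,"tz":0,"turn":0},{"grip":0.7,"tx":0.17,"ty":-0.12,"tz":0,"turn":0},{"grip":0.7,"tx":0.17,"ty":-0.12,"tz":0,"turn":0},{"grip":0.7,"tx":0.17,"ty":-0.12,"tz":0,"turn":0}]' 40
python3 - <<'E'
from h import *
to([616,186.5,121]);print(manip.read_state()["moment"])
E
```

```text
clock: 7.68
eef_pos: [621.5, 186.6, 98.3]
eef_rot: [-1.573, 1.569, -0.079]
wrist_force: [-3.8, -5.4, 9.4]
finger_gap: 75.9
grasp now [621.5 186.7 117.1] shift units [-0.098  0.135 -0.014] z bearing deg 85.6 gap 75.9 F [-3.8 -5.4  9.4] t 7.68 j6 -1.26
[-0.86306229  0.75401347 -0.0112002 ]
```

Pushed in about 8 mm with roughly 10 N along the normal, which matches the spring. Now I'll turn it clockwise gently.

```bash
python3 -m jog '[{"grip":0.7,"tx":0,"ty":0,"tz":0,"turn":0.5},{"grip":0.7,"tx":0,"ty":0,"tz":0,"turn":1},{"grip":0.7,"tx":0,"ty":0,"tz":0,"turn":1.5},{"grip":0.7,"tx":0,"ty":0,"tz":0,"turn":2},{"grip":0.7,"tx":0,"ty":0,"tz":0,"turn":2.5},{"grip":0.7,"tx":0,"ty":0,"tz":0,"turn":2.5}]'
python3 - <<'E'
from h import *
to([616,186.5,121]);print(manip.read_state()["moment"])
E
```

```text
clock: 8.18
eef_pos: [621.9, 189.6, 99.2]
eef_rot: [-0.467, 1.564, 0.765]
wrist_force: [-4.0, 8.1, 9.1]
finger_gap: 75.9
grasp now [621.8 189.5 118. ] shift units [-0.075  0.112 -0.118] z bearing deg 70.6 gap 75.9 F [-4.   8.1  9.1] t 8.18 j6 -1.0
[ 3.97353233e+00 -5.47055283e-04  1.75514292e+00]
```

```bash
python3 -m jog '[{"grip":1,"tx":0,"ty":0,"tz":0,"turn":0},{"grip":1,"tx":0,"ty":0,"tz":0,"turn":0},{"grip":1,"tx":0,"ty":0,"tz":0,"turn":0},{"grip":1,"tx":0,"ty":0,"tz":0,"turn":0},{"grip":1,"tx":-1,"ty":0,"tz":0,"turn":0},{"grip":1,"tx":-2,"ty":0,"tz":0,"turn":0},{"grip":1,"tx":-2.3,"ty":0,"tz":0,"turn":0},{"grip":1,"tx":-2.3,"ty":0,"tz":0,"turn":0},{"grip":1,"tx":-2.3,"ty":0,"tz":0,"turn":0}]'
python3 - <<'E'
from h import *
to([616,186.5,121]);print(manip.read_state()["moment"])
W=manip.camera("wrist");S=manip.camera("scene")
o=np.zeros((560,640,3),np.uint8);o[:260]=W["image"][70:330];o[260:560,:400]=cv2.resize(S["image"][240:315,300:400],None,fx=4,fy=4,interpolation=2);cv2.imwrite("pics/c6.png",o[:,:,::-1])
E
```

```text
clock: 8.93
eef_pos: [621.0, 187.2, 189.0]
eef_rot: [-0.902, 1.569, 0.331]
wrist_force: [0.3, 0.3, -0.1]
finger_gap: 93.9
grasp now [621.  187.2 207.8] shift units [ 2.17   0.115 -0.059] z bearing deg 70.7 gap 93.9 F [ 0.3  0.3 -0.1] t 8.93 j6 -1.0
[-0.01714667 -0.02157362 -0.03273482]
```

View pics/c6.png

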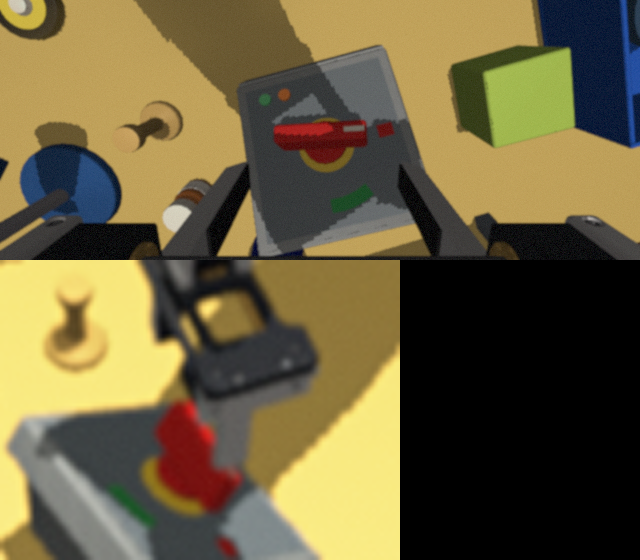

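The bar is now about 14° round from the panel's level, still in, and clear of the off notch. The wrist camera turned 15° and the bar stays level in its image. I'll shut the fingers and push the pointer end round from its downhill side, so the handle can spring out freely at the on notch.

```bash
cat > arc.py <<'E'
from h import *
np.set_printoptions(precision=2,suppress=True)
a0=np.radians(-4.5);up=np.array([np.cos(a0),np.sin(a0),0]);b0=np.array([-np.sin(a0),np.cos(a0),0]);Z=np.array([0,0,1.])
c,s_=np.cos(np.radians(35)),np.sin(np.radians(35));n=-s_*up+c*Z;e=c*up+s_*Z
C=np.array([621,186.6,115.])
def P(th,r=28,gap=0):
    b=np.cos(th)*b0+np.sin(th)*e;a=np.cos(th)*e-np.sin(th)*b0
    bh=b*[1,1,0];bh/=np.linalg.norm(bh);u=np.cross(bh,Z)   # uphill/clockwise side
    h=max(-(i*a+j*n)@u for i in(-8,8) for j in(10,-22))
    p=C+r*b-(h+8+gap)*u; p[2]=C[2]-12+r*b[2]
    return p,np.degrees(np.arctan2(bh[1],bh[0]))
def table(ths,**k):
    p,M,s=tool();zb=np.degrees(np.arctan2(M[1,2],M[0,2]))
    print("tcp",p,"F",s["wrist_force"],"m",s["moment"],"zb",zb,"t",s["clock"],"j6",s["joints"][5])
    for th in ths:
        q,br=P(th,**k);print(round(th,2),q.round(0),"units",M.T@(q-p)/40,"turn",round((zb-br)/6,2))
E
python3 -c "
from arc import *
table([0.2,0.25],gap=6)"
```

```text
tcp [620.37 186.96 186.94] F [-0.58  0.36  0.02] m [ 0.02  0.01 -0.03] zb 70.66213502862425 t 9.0333 j6 -0.9971067777234652
0.2 [602. 220. 106.] units [2.02 0.7  0.63] turn -0.9
0.25 [604. 221. 107.] units [2.   0.67 0.66] turn -0.5
```

```bash
python3 -m jog '[{"grip":0,"tx":0,"ty":0.68,"tz":0.65,"turn":-0.5},{"grip":0,"tx":0,"ty":0.68,"tz":0.65,"turn":-0.5},{"grip":0,"tx":0,"ty":0.68,"tz":0.65,"turn":-0.5},{"grip":0,"tx":0,"ty":0.68,"tz":0.65,"turn":-0.5},{"grip":0,"tx":0,"ty":0.68,"tz":0.65,"turn":-0.5},{"grip":0,"tx":0,"ty":0.68,"tz":0.65,"turn":-0.5},{"grip":0,"tx":0.6,"ty":0.68,"tz":0.65,"turn":-0.5},{"grip":0,"tx":1.2,"ty":0.68,"tz":0.65,"turn":-0.5},{"grip":0,"tx":1.7,"ty":0.68,"tz":0.65,"turn":-0.5},{"grip":0,"tx":2,"ty":0.68,"tz":0.65,"turn":-0.5},{"grip":0,"tx":2,"ty":0.68,"tz":0.65,"turn":-0.5},{"grip":0,"tx":2,"ty":0.68,"tz":0.65,"turn":-0.5}]' 20
python3 -c "
from arc import *
table([0.25,0.4,0.5,0.6,0.7,.8,.9,1.0,1.1,1.2])"
```

```text
clock: 10.03
eef_pos: [602.3, 219.6, 106.2]
eef_rot: [2.132, 1.565, -2.866]
wrist_force: [-7.6, -3.6, -2.0]
finger_gap: 17.5
tcp [602.31 219.62 106.2 ] F [-7.58 -3.6  -2.02] m [-0.38  1.47 -0.21] zb 73.60456035413132 t 10.0333 j6 -0.9921836266224126
0.25 [609. 219. 107.] units [-0.02 -0.17  0.03] turn -0.01
0.4 [613. 220. 109.] units [-0.08 -0.27  0.08] turn 1.2
0.5 [616. 220. 111.] units [-0.11 -0.33  0.1 ] turn 2.04
0.6 [619. 220. 112.] units [-0.15 -0.4   0.12] turn 2.9
0.7 [622. 219. 113.] units [-0.18 -0.48  0.13] turn 3.78
0.8 [625. 219. 115.] units [-0.21 -0.55  0.13] turn 4.71
0.9 [628. 217. 116.] units [-0.24 -0.63  0.13] turn 5.67
1.0 [631. 216. 117.] units [-0.26 -0.71  0.11] turn 6.67
1.1 [634. 214. 117.] units [-0.28 -0.79  0.09] turn 7.71
1.2 [637. 212. 118.] units [-0.3  -0.87  0.06] turn 8.79
```

```bash
python3 -m jog '[{"grip":0,"tx":0,"ty":0.1,"tz":0,"turn":0},{"grip":0,"tx":0,"ty":0.1,"tz":0,"turn":0},{"grip":0,"tx":0,"ty":0.1,"tz":0,"turn":0}]'
python3 - <<'E'
from arc import *
table([0.25])
W=manip.camera("wrist");S=manip.camera("scene")
o=np.zeros((560,640,3),np.uint8);o[:260]=W["image"][120:380];o[260:560,:400]=cv2.resize(S["image"][240:315,300:400],None,fx=4,fy=4,interpolation=2);cv2.imwrite("pics/c7.png",o[:,:,::-1])
E
```

```text
clock: 10.28
eef_pos: [600.2, 221.5, 108.5]
eef_rot: [-1.053, 1.57, 0.232]
wrist_force: [-0.4, 0.5, -0.3]
finger_gap: 1.0
tcp [600.22 221.52 108.53] F [-0.35  0.46 -0.25] m [0.06 0.03 0.03] zb 73.64237610512586 t 10.2833 j6 -0.9889473431167429
0.25 [609. 219. 107.] units [ 0.04 -0.24  0.  ] turn -0.01
```

View pics/c7.png

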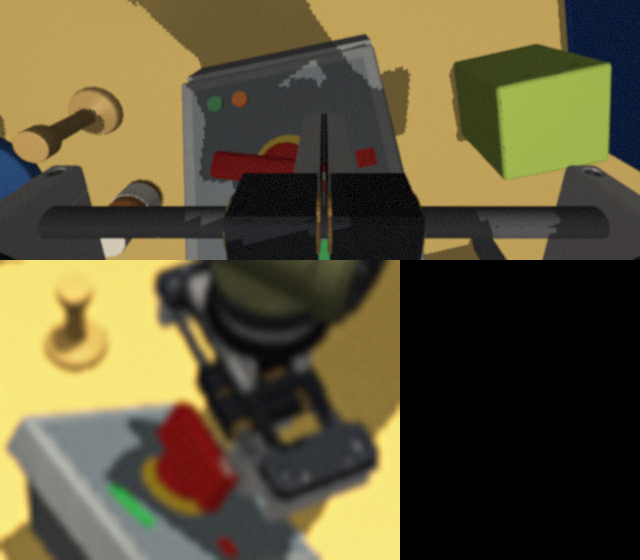

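Fingers are now shut and clear, on the downhill side by the pointer end. Next I'll push along the arc to about 0.9 rad.

```bash
python3 -m jog '[{"grip":0,"tx":0.04,"ty":-0.14,"tz":0,"turn":0},{"grip":0,"tx":0.04,"ty":-0.24,"tz":0,"turn":0},{"grip":0,"tx":0,"ty":-0.29,"tz":0.03,"turn":0.6},{"grip":0,"tx":-0.02,"ty":-0.34,"tz":0.05,"turn":1.2},{"grip":0,"tx":-0.05,"ty":-0.4,"tz":0.07,"turn":2},{"grip":0,"tx":-0.09,"ty":-0.47,"tz":0.09,"turn":2.9},{"grip":0,"tx":-0.12,"ty":-0.55,"tz":0.1,"turn":3.8},{"grip":0,"tx":-0.15,"ty":-0.62,"tz":0.1,"turn":4.7},{"grip":0,"tx":-0.18,"ty":-0.7,"tz":0.1,"turn":5.7},{"grip":0,"tx":-0.18,"ty":-0.7,"tz":0.1,"turn":5.7}]'
python3 - <<'E'
from arc import *
table([0.9,1,1.1,1.2,1.3,1.4,1.5,1.6])
W=manip.camera("wrist");S=manip.camera("scene")
o=np.zeros((560,640,3),np.uint8);o[:260]=W["image"][120:380];o[260:560,:400]=cv2.resize(S["image"][240:315,300:400],None,fx=4,fy=4,interpolation=2);cv2.imwrite("pics/c8.png",o[:,:,::-1])
E
```

```text
clock: 11.22
eef_pos: [627.8, 217.8, 115.0]
eef_rot: [2.27, 1.569, 2.953]
wrist_force: [-5.0, 2.2, -1.3]
finger_gap: 0.5
tcp [627.85 217.79 114.97] F [-4.99  2.18 -1.33] m [ 0.47  0.79 -0.05] zb 39.142282541634536 t 11.2167 j6 -0.4049604155589511
0.9 [628. 217. 116.] units [-0.02 -0.01 -0.  ] turn -0.07
1 [631. 216. 117.] units [-0.04 -0.08  0.03] turn 0.93
1.1 [634. 214. 117.] units [-0.06 -0.16  0.06] turn 1.96
1.2 [637. 212. 118.] units [-0.08 -0.25  0.08] turn 3.04
1.3 [639. 209. 118.] units [-0.09 -0.34  0.09] turn 4.15
1.4 [642. 207. 119.] units [-0.1  -0.44  0.09] turn 5.29
1.5 [644. 203. 119.] units [-0.1  -0.53  0.08] turn 6.45
1.6 [646. 200. 119.] units [-0.1  -0.62  0.07] turn 7.61
```

View pics/c8.png

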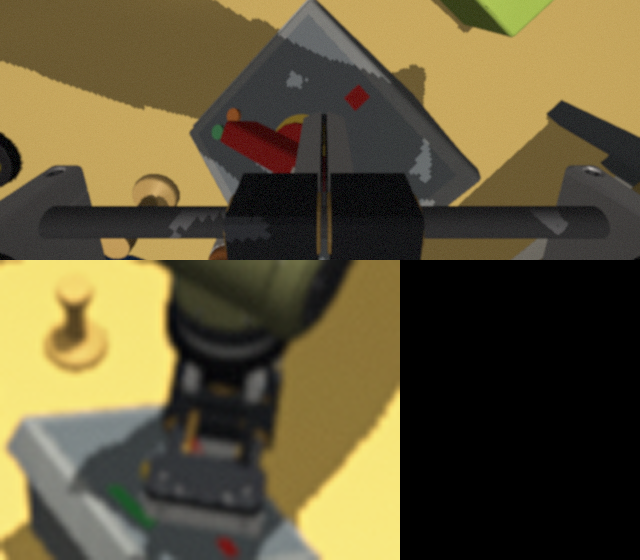

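```bash
cat >> arc.py <<'E'
def bar(r=(-38,5),view="wrist",x=(150,302),mn=300):
    W=manip.camera(view);h=cv2.cvtColor(W["image"],cv2.COLOR_RGB2HSV)
    m=(((h[...,0]<5)|(h[...,0]>172))&(h[...,1]>170)&(h[...,2]>70)).astype(np.uint8);m[:,:x[0]]=0;m[:,x[1]:]=0
    k,l,st,ce=cv2.connectedComponentsWithStats(m)
    for i in range(1,k):
        if st[i,4]>mn:
            print("blob",st[i],cv2.fitLine(np.argwhere(l==i)[:,::-1].astype(np.float32),2,0,.01,.01).ravel())
    for d in (0,9):
      for th in (.8,1.,1.2,1.3,1.4,1.5,1.6):
        b=np.cos(th)*b0+np.sin(th)*e
        A=C+10*n+r[0]*b+d*n;B=C+10*n+r[1]*b+d*n
        q=proj(W,A);w=proj(W,B);print("out" if d else "in",th,"top end",q,"far",w,"dir",(w-q)/np.linalg.norm(w-q))
    return W
E
python3 -c "
from arc import *
bar()"
```

```text
blob [ 221  241   75   52 1727] [  0.87   0.49 257.4  268.44]
in 0.8 top end [230.47 265.86] far [285.02 274.38] dir [0.99 0.15]
in 1.0 top end [232.75 254.65] far [284.72 276.  ] dir [0.92 0.38]
in 1.2 top end [236.7  244.15] far [284.14 277.52] dir [0.82 0.58]
in 1.3 top end [239.26 239.27] far [283.76 278.21] dir [0.75 0.66]
in 1.4 top end [242.19 234.69] far [283.33 278.86] dir [0.68 0.73]
in 1.5 top end [245.47 230.44] far [282.84 279.45] dir [0.61 0.8 ]
in 1.6 top end [249.07 226.56] far [282.31 279.98] dir [0.53 0.85]
out 0.8 top end [220.96 266.5 ] far [277.   275.47] dir [0.99 0.16]
out 1.0 top end [223.37 254.84] far [276.68 277.16] dir [0.92 0.39]
out 1.2 top end [227.47 243.92] far [276.08 278.75] dir [0.81 0.58]
out 1.3 top end [230.13 238.84] far [275.68 279.47] dir [0.75 0.67]
out 1.4 top end [233.15 234.07] far [275.23 280.15] dir [0.67 0.74]
out 1.5 top end [236.54 229.65] far [274.73 280.77] dir [0.6 0.8]
out 1.6 top end [240.25 225.61] far [274.17 281.32] dir [0.52 0.85]
```

The bar's image slope gives θ ≈ 1.1 rad. Now small steps, watching the force.

```bash
python3 -m jog '[{"grip":0,"tx":-0.01,"ty":-0.04,"tz":0.02,"turn":0.5},{"grip":0,"tx":-0.02,"ty":-0.07,"tz":0.03,"turn":1},{"grip":0,"tx":-0.02,"ty":-0.07,"tz":0.03,"turn":1}]'
python3 -c "
from arc import *
bar();table([1.0])"|egrep 'blob|tcp|in'
```

```text
clock: 11.62
eef_pos: [630.4, 216.4, 115.9]
eef_rot: [2.388, 1.569, 2.971]
wrist_force: [-5.0, 1.9, -2.1]
finger_gap: 0.4
blob [ 223  243   73   50 1649] [  0.88   0.47 258.29 269.48]
in 0.8 top end [232.72 270.39] far [285.64 273.26] dir [1.   0.05]
in 1.0 top end [233.85 259.13] far [285.49 274.9 ] dir [0.96 0.29]
in 1.2 top end [236.63 248.4 ] far [285.08 276.46] dir [0.87 0.5 ]
in 1.3 top end [238.62 243.34] far [284.79 277.18] dir [0.81 0.59]
in 1.4 top end [240.98 238.52] far [284.43 277.87] dir [0.74 0.67]
in 1.5 top end [243.7  233.99] far [284.02 278.5 ] dir [0.67 0.74]
in 1.6 top end [246.77 229.8 ] far [283.55 279.08] dir [0.6 0.8]
tcp [630.34 216.41 115.87] F [-4.58  2.97 -1.88] m [ 0.44  0.81 -0.06] zb 33.518685957330064 t 11.6667 j6 -0.3096468605427366
```

```bash
python3 -m jog '[{"grip":0,"tx":-0.01,"ty":-0.04,"tz":0.02,"turn":0.5},{"grip":0,"tx":-0.02,"ty":-0.08,"tz":0.03,"turn":1},{"grip":0,"tx":-0.02,"ty":-0.08,"tz":0.03,"turn":1}]'
python3 -c "
from arc import *
bar();table([1.1])"|egrep 'blob|tcp|(in|out) 1.[2345]'
python3 -m jog '[{"grip":0,"tx":-0.01,"ty":-0.04,"tz":0.01,"turn":0.5},{"grip":0,"tx":-0.02,"ty":-0.08,"tz":0.03,"turn":1.1},{"grip":0,"tx":-0.02,"ty":-0.08,"tz":0.03,"turn":1.1}]'
python3 -c "
from arc import *
bar();table([1.2])"|egrep 'blob|tcp|(in|out) 1.[2345]'
```

```text
clock: 11.92
eef_pos: [633.8, 214.4, 117.4]
eef_rot: [0.054, 1.57, 0.532]
wrist_force: [-0.3, 2.7, 0.9]
finger_gap: 0.2
blob [ 218  240   77   53 1698] [  0.86   0.51 253.98 269.32]
blob [275 240  27  22 353] [  0.95   0.3  290.43 248.67]
in 1.2 top end [236.06 251.13] far [284.81 273.8 ] dir [0.91 0.42]
in 1.3 top end [237.47 245.94] far [284.59 274.55] dir [0.85 0.52]
in 1.4 top end [239.27 240.96] far [284.31 275.26] dir [0.8  0.61]
in 1.5 top end [241.43 236.23] far [283.98 275.93] dir [0.73 0.68]
out 1.2 top end [226.11 252.38] far [275.81 276.16] dir [0.9  0.43]
out 1.3 top end [227.55 247.  ] far [275.59 276.94] dir [0.85 0.53]
out 1.4 top end [229.39 241.83] far [275.3  277.68] dir [0.79 0.62]
out 1.5 top end [231.61 236.91] far [274.96 278.38] dir [0.72 0.69]
tcp [633.89 214.34 117.41] F [-0.08  2.16  0.66] m [ 0.37  0.13 -0.06] zb 27.572291300589576 t 11.9667 j6 -0.20994118678920118
clock: 12.22
eef_pos: [636.3, 211.8, 118.0]
eef_rot: [-0.31, 1.57, 0.053]
wrist_force: [-1.4, 1.6, 0.2]
finger_gap: 0.5
blob [277 238  25  22 339] [  0.97   0.24 290.99 246.96]
blob [ 220  242   75   51 1611] [  0.86   0.51 254.69 270.14]
in 1.2 top end [237.19 255.32] far [285.77 272.34] dir [0.94 0.33]
in 1.3 top end [237.98 250.04] far [285.65 273.11] dir [0.9  0.44]
in 1.4 top end [239.15 244.93] far [285.46 273.84] dir [0.85 0.53]
in 1.5 top end [240.7  240.02] far [285.21 274.54] dir [0.79 0.61]
out 1.2 top end [227.   257.42] far [276.4  275.41] dir [0.94 0.34]
out 1.3 top end [227.8  251.96] far [276.27 276.2 ] dir [0.89 0.45]
out 1.4 top end [228.98 246.66] far [276.07 276.97] dir [0.84 0.54]
out 1.5 top end [230.55 241.57] far [275.82 277.7 ] dir [0.78 0.62]
tcp [636.15 211.87 117.95] F [-0.93  1.38  0.55] m [0.22 0.13 0.01] zb 21.020427572713015 t 12.2667 j6 -0.09991285268618445
```

Between 11.6 and 11.9 s the push force dropped, and the gap to the hub opened in the image: the handle has sprung out at about 1.3 rad. I'll back off, rise clear and check.

```bash
python3 -m jog '[{"grip":0,"tx":0,"ty":0.15,"tz":0,"turn":0},{"grip":0,"tx":0,"ty":0.3,"tz":0,"turn":0},{"grip":0,"tx":-1,"ty":0.3,"tz":0,"turn":0},{"grip":0,"tx":-2,"ty":0.3,"tz":0,"turn":0},{"grip":0,"tx":-3,"ty":0.3,"tz":0,"turn":0},{"grip":0,"tx":-3.5,"ty":1.3,"tz":0,"turn":0},{"grip":0,"tx":-3.5,"ty":2.3,"tz":0,"turn":0},{"grip":0,"tx":-3.5,"ty":2.3,"tz":0,"turn":0},{"grip":0,"tx":-3.5,"ty":2.3,"tz":0,"turn":0}]'
python3 - <<'E'
from arc import *
table([])
W=bar(r=(-38,38),x=(0,640),mn=100);T=manip.camera("top");S=manip.camera("scene")
o=np.zeros((590,800,3),np.uint8);o[:400,:400]=cv2.resize(T["image"][120:260,220:395],(400,320),interpolation=2)[:320] if 0 else cv2.resize(T["image"][115:255,225:365],(400,400),interpolation=2)
o[:400,400:]=cv2.resize(S["image"][180:320,260:400],(400,400),interpolation=2);o[400:,:304]=cv2.resize(W["image"],(304,190));cv2.imwrite("pics/c9.png",o[:,:,::-1])
E
```

```text
clock: 13.02
eef_pos: [602.1, 300.1, 257.9]
eef_rot: [-0.49, 1.57, -0.122]
wrist_force: [0.4, -0.1, 0.4]
finger_gap: 0.5
tcp [602.13 300.14 257.94] F [ 0.4  -0.13  0.42] m [-0.    0.08  0.01] zb 21.13608288465404 t 13.0167 j6 0.03917347320587933
blob [266 267  30  27 369] [  0.83   0.55 281.34 278.93]
in 0.8 top end [274.48 284.95] far [326.91 277.97] dir [ 0.99 -0.13]
in 1.0 top end [273.81 278.64] far [327.75 285.01] dir [0.99 0.12]
in 1.2 top end [274.1  272.45] far [327.4 291.9] dir [0.94 0.34]
in 1.3 top end [274.6  269.47] far [326.77 295.2 ] dir [0.9  0.44]
in 1.4 top end [275.34 266.59] far [325.86 298.35] dir [0.85 0.53]
in 1.5 top end [276.31 263.85] far [324.67 301.3 ] dir [0.79 0.61]
in 1.6 top end [277.51 261.26] far [323.22 304.04] dir [0.73 0.68]
out 0.8 top end [269.54 286.74] far [322.63 279.8 ] dir [ 0.99 -0.13]
out 1.0 top end [268.86 280.29] far [323.48 287.  ] dir [0.99 0.12]
out 1.2 top end [269.15 273.97] far [323.12 294.06] dir [0.94 0.35]
out 1.3 top end [269.66 270.93] far [322.48 297.43] dir [0.89 0.45]
out 1.4 top end [270.41 267.99] far [321.56 300.65] dir [0.84 0.54]
out 1.5 top end [271.39 265.19] far [320.35 303.67] dir [0.79 0.62]
out 1.6 top end [272.6  262.56] far [318.88 306.46] dir [0.73 0.69]
```

View pics/c9.png

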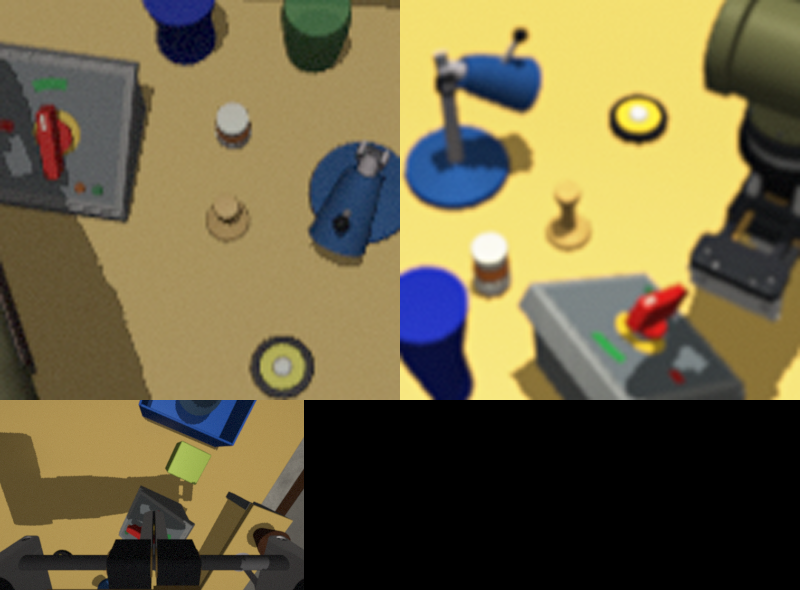

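Top view: the handle points near the green marks, and the lamp still points at the dome. I'll check in versus out numerically in the scene view, and the lamp aim again. The nearby goods I can see look undisturbed.

Run:
```python
from arc import *
S=manip.camera("scene");T=manip.camera("top")
C0=cv2.imread("pics/scene0.png")[:,:,::-1];T0=cv2.imread("pics/top0.png")[:,:,::-1]
def red(im,x0,x1,y0,y1):
    h=cv2.cvtColor(np.ascontiguousarray(im),cv2.COLOR_RGB2HSV);m=(((h[...,0]<6)|(h[...,0]>172))&(h[...,1]>150)&(h[...,2]>70)).astype(np.uint8)
    mm=np.zeros_like(m);mm[y0:y1,x0:x1]=m[y0:y1,x0:x1];k,l,st,ce=cv2.connectedComponentsWithStats(mm);i=1+np.argmax(st[1:,4]);return st[i],ce[i].round(1)
print("S0",red(C0,300,385,260,345),"S",red(S["image"],300,385,260,345));print("T0",red(T0,215,275,125,190),"T",red(T["image"],215,275,125,190))
def bb(c,th,d):
    b=np.cos(th)*b0+np.sin(th)*e;a=np.cos(th)*e-np.sin(th)*b0
    q=np.array([proj(c,C+d*n+i*b+j*a+k*n) for i in(-38,38) for j in(-8,8) for k in(10,-22)]);return q.min(0),q.max(0),q.mean(0)
print("off out",bb(S,0,8.5),bb(T,0,8.5))
for th in(1.2,1.3,1.4):
    for d in(0,8.5):print(th,d,"S",bb(S,th,d),"T",bb(T,th,d))
diff=cv2.absdiff(T["image"],np.ascontiguousarray(T0)).max(2)
for nm,x,y in(("candle",306,192),("jar",306,158),("bvase",288,116),("gvase",336,122),("lime",187,152),("mug",440,195),("bowl",449,258)):
    a=T0[y-20:y+20,x-20:x+20].astype(np.float32).mean(2);w=T["image"][y-20:y+20,x-20:x+20].astype(np.float32).mean(2);print(nm,np.array(cv2.phaseCorrelate(a,w)[0]))
```

```text
S0 (array([339, 275,  22,  27, 338], dtype=int32), array([348.4, 288.5])) S (array([340, 280,  19,  18, 191], dtype=int32), array([348.7, 289.1]))
T0 (array([230, 157,  25,  13, 201], dtype=int32), array([242.9, 163.6])) T (array([238, 152,  12,  26, 179], dtype=int32), array([242.8, 164.7]))
off out (array([334.67, 274.49]), array([361.52, 303.88]), array([348.01, 289.07])) (array([229.18, 157.46]), array([256.06, 169.18]), array([242.71, 163.28]))
1.2 0 S (array([335.36, 280.46]), array([356.74, 302.6 ]), array([346.15, 291.37])) T (array([235.96, 148.85]), array([250.44, 175.94]), array([243.29, 162.31]))
1.2 8.5 S (array([336.91, 278.15]), array([358.28, 300.23]), array([347.7 , 289.02])) T (array([235.29, 149.65]), array([249.87, 176.88]), array([242.67, 163.18]))
1.3 0 S (array([334.38, 281.26]), array([357.71, 301.75]), array([346.12, 291.34])) T (array([237.08, 148.89]), array([249.36, 175.89]), array([243.3, 162.3]))
1.3 8.5 S (array([335.93, 278.95]), array([359.26, 299.38]), array([347.67, 288.99])) T (array([236.42, 149.7 ]), array([248.78, 176.83]), array([242.68, 163.17]))
1.4 0 S (array([333.51, 282.11]), array([358.6 , 300.84]), array([346.11, 291.31])) T (array([238.25, 149.06]), array([248.22, 175.72]), array([243.31, 162.3 ]))
1.4 8.5 S (array([335.05, 279.8 ]), array([360.15, 298.47]), array([347.65, 288.96])) T (array([237.6 , 149.86]), array([247.64, 176.67]), array([242.69, 163.17]))
candle [0.18 0.2 ]
jar [0.   0.07]
bvase [-0.15 -0.05]
gvase [ 0.04 -0.02]
lime [-10.91  16.37]
mug [0.09 0.06]
bowl [-0.04 -0.03]
```

```bash
python3 -m jog '[{"grip":0,"tx":-0.5,"ty":0,"tz":0,"turn":0},{"grip":0,"tx":-0.5,"ty":0,"tz":0,"turn":0},{"grip":0,"tx":-0.5,"ty":0,"tz":0,"turn":0}]' && python3 -c "
from cell import manip
s=manip.read_state();print(abs(s['qd']).max(),s['wrist_force'].round(1));print(manip.sign_off())"
```

```text
clock: 13.52
eef_pos: [603.8, 297.4, 278.5]
eef_rot: [-0.009, 1.569, 0.354]
wrist_force: [0.3, -1.1, -0.1]
finger_gap: 0.5
0.03343121171963498 [ 0.3 -1.1 -0.1]
the job is handed in; nothing more can be done
None
```

I aimed the lamp at the sensor first, then switched the supply on, and handed the job in at 13.5 s of the 58 s allowed. Sign-off reported no verdict, so the results below are my own measurements.

- **Lamp:** I moved the head by its black ball while the supply was still off. After I let go, the measured aim was about 4–8 mm off the dome, against the 25 mm limit. I did not re-measure it after working the handle, but the last top view still showed it pointing at the dome and nothing had touched it since.
- **Handle:** I gripped the bar by its ends, pushed it in about 8 mm and turned it out of the off notch. I then let go and pushed it round with shut fingers until it sprang out.
    - **Turn:** the final angle is about 1.35 rad, by eye from the image.
    - **Sprung out:** the push force dropped, a gap to the hub opened in the view, and the final camera positions matched "out" rather than "in" by about 1–2 pixels, so that margin is small.
- **Other goods:** Six of the seven moved by 0.3 pixel or less in the top view. The check on the lime box disagreed, showing a large shift, probably because the arm and its shadow were over it at the time. The wrist picture showed the box upright, and the tool never went near it.
- **At hand-in:** the arm was clear of everything with no contact force.

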